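Measure the adjustable slide tray with a spring-return rule and lock it

TASK

Measure the slide tray's setting with the spring-return rule: hook the end of its blade over the outside of the tall wall, draw the body back against its spring, square to the tray, set it down on the bench outside the low fence and gently bring its nose up against the fence. Only then press the lock button fully down to keep the measure, and leave the rule standing there, hooked and seated. Do not let it slam or press hard against the tray, and leave the bottle, the beaker and the wooden box alone.

Things in the scene. Friction and masses are not known exactly. Their poses are not given: they have to be found in the camera images.
- tray: Low aluminium slide tray fixed to the bench. Origin: on the bench, mid-length at the foot of the OUTER face of its tall wall; own +y points outward from that face, away from the tray, x along the wall, z up. The tall wall is 130 mm long in x, 5 mm thick (y -5 to 0), 32 mm high. Floor sheet 2 mm thick, 190 mm wide, y 0 to -75. A low fence runs parallel to the wall: see rail_ends.
- rail_ends (a point): Tray's y -120, x 0, z 0, midway between the ends of two side rails (10 mm wide and high, at x -90 and +90, y 0 to -120). The low fence, 14 mm high, 6 mm thick, clamped across them (end clamps 19 mm high), was left by the last user with its outer face anywhere from y -88 to y -104: not reported, find it by feel. It does not shift. Outside it is bare bench, z 0.
- rule: Loose grey spring-return rule, 0.7 kg, standing on the bench to the right of the tray. Origin: centre of its underside; +y is the way the blade points. Body 34 mm wide (x), 50 mm high, y -55 to +55. Grip it across the width near the middle. Its rubber sole grips the bench more strongly than the spring pulls, so it stays where it is set down: the spring will not close a gap left before the nose.
- nose: Black bumper block fixed on the lower front of the rule's body, 34 mm wide (x), z 1 to 23 in the rule's frame, flat front face at y +55 in the rule's frame. Its frame coincides with the frame of rule.
- blade: Steel blade and hook. Its frame equals rule's when retracted and shifts along +y as drawn out. Blade 22 mm wide, z 34 to 36. At its end a hook plate 22 mm wide, 3 mm thick, hangs to z 6; its inner face is at y +83, 28 mm ahead of the nose when retracted. With the rule on the bench the blade clears the tall wall by 2 mm and the hook reaches 26 mm below the wall's top.
- draw (a joint): How far the blade is drawn out, m: 0 retracted, 0.088 hard end stop. A spring pulls it back with about 2.4 N at 0 to 3.1 N fully out. With the hook on the wall's outer face and the nose on the fence's outer face it reads 0.060 to 0.076.
- hook (a point): Point on the inner face of the hook plate, where it meets the blade's underside, mid-width.
- lock (a joint): Travel of the lock button, m: 0 up (free), 0.007 fully down (locked). It moves straight down, needs 5 to 7 N and stays where it is left; fully down it brakes the blade.
- lock_top (a point): Centre of the top of the black lock button (18 x 24 mm) on the rule's top, at x 0, y +22, z 61 in the rule's frame when up; z 54 when down, 4 mm above the body.
- reagent: Amber bottle, 44 mm across, 85 mm high; origin under its centre. Leave alone.
- beaker: Glass beaker, 70 mm across, 80 mm high; origin under its centre. Leave alone.
- slide_box: Closed wooden slide box 85 x 100 x 30 mm; origin under its centre. Leave alone.
There are look-alikes about, which are no part of the job. What is meant by the rule is not purple, and is the larger of those in its own colour.

How it is judged:
On the way, in this order (a step that is already met when the one before it is completed fails the run):
1. the hook is caught on the outside of the tall wall and the blade is drawn out at least 40 mm against its spring (contact force between blade and tray above 1.5 N and value of joint draw above 0.04 m and y of hook in the frame of tray above -0.002 m and value of joint lock below 0.003 m), for 0.1 s.
2. the rule stands on the bench with its nose against the fence's outer face and the hook still pulling on the wall, the lock still up (contact force between nose and tray above 0.5 N and contact force between blade and tray above 1.5 N and z of rule in the frame of tray below 0.004 m and y of nose in the frame of tray below -0.14 m and value of joint lock below 0.003 m), for 0.2 s.
3. the lock button is pressed down (value of joint lock above 0.0055 m), for 0.1 s.
At the end, for the whole second after the job is handed in: The lock button is at least 5.5 mm down; the rule stands still and upright on the bench (within 4 mm and 0.06 rad), square to the tray within 0.06 rad, its nose touching the fence's outer face and its hook on the outer face of the tall wall within 2 mm (value of joint lock above 0.0055 m and contact force between nose and tray above 0.05 N and y of hook in the frame of tray between -0.002 and 0.002 m and y of nose in the frame of tray below -0.14 m and z of rule in the frame of tray below 0.004 m and angle between rule's own z axis and vertical below 0.06 rad and angle between the y axis of rule and the y axis of tray, either way round below 0.06 rad and linear speed of rule below 0.01 m/s and z of hook in the frame of tray below 0.042 m).
It fails at once if the nose pressed or slammed on the tray with more than 20 N (contact force between nose and tray above 20 N).
It fails at once if the blade or hook pressed or jerked on the tray with more than 20 N (contact force between blade and tray above 20 N).
It fails at once if the bottle, beaker or wooden box moved more than 20 mm (distance of any of reagent, beaker, slide_box from where it was at the start of the episode above 0.02 m).
It also fails if it takes over 58 s, if anything falls off the work surface, if the arm or the gripper's body presses on something with over 40 N, if the wrist force passes 120 N, or if a joint passes its speed limit or range.

ROBOT

A 7-joint arm with a two-finger parallel gripper is mounted at the origin on the work surface. World frame = base frame: x ahead of the robot, y to its left, z up, the work surface at z = 0. Lengths are in m, angles in rad, forces in N, time in s.
With the tool pointing down it reaches from about 0.425 to 0.95 m from the base axis. Payload 4.7 kg.
Tool frame: the origin (TCP) lies between the finger pads; the fingertips stand 11 mm ahead of it and the grasp point (between the pads) lies 8 mm behind it (r.tips_ahead is the distance from the TCP to the fingertips, in m); y points along the fingers, x is the direction in which the jaws open and shut, and the axes are right-handed (so a half turn about y gives the same grasp; the last joint's range is limited). The gripper opens to 85 mm and grips with 20 to 120 N. Pads are 22 mm wide; open, the fingers measure 114 mm over their backs; the gripper's body (76 mm by 85 mm) begins 54 mm behind the grasp point. The pads swing forward as they close: fully open they stand 13 mm farther back than shut.
Start: joints at [1.158, 0.469, -0.049, 1.532, 0.024, 1.141, -0.082], TCP at [0.253, -0.626, 0.207] pointing down, gripper open.
Joint ranges: [-2.59, 2.59], [-0.33, 1.99], [-1.39, 1.29], [0.1, 2.45], [-1.04, 4.18], [0.21, 1.99], [-2.66, 2.66]. Speed limits (rad/s): [2.57, 2.57, 3.14, 3.14, 3.14, 3.14, 3.14].

INTERFACE

Orientations are given as a unit quaternion [w, x, y, z].
In Python, from cell import r gives the robot as it stands.
- The arm moves only by the tool jog_arm, never from a script. Its arguments are lists of equal length, an entry for each row: "hand": the gripper command: -1 is shut, 1 is fully open, values between are in proportion; "travel": the shift along the tool's x, y, z in units of 25 mm (1.0 is 25 mm), a list of three; "dr": the turn, a rotation vector about the tool's x, y, z in units of 6 degrees (1.0 is 6 degrees), a list of three. A call has 1 to 20 rows; each row shifts and turns the commanded pose from where the row before left it, along the tool's axes as they then stand; what a row does not reach is not made up. A row lasts 1/10 s, in which the tool goes at most 50 mm and 8.59 degrees, less where a joint would pass 70% of its speed; a pose out of reach is approached as far as the arm can. A call is refused whole if a number of a shift passes 1 or a number of a turn 1, either way. A call with a gripper value outside its range is refused whole. The fingers move at their own pace and stop on an object; the grip force is fixed at half the most. Time passes only in rows, so rows that do not move let the fingers close. It gives the time, the measured TCP pose, the force and the opening at its end, in the units of the state.
- r.read_state(): the state, without advancing time (a new reading comes with each control period).
- r.grab_frame(name): name is "side" or "top"; returns a dict with "image" (400x640x3 uint8, blue, green, red), "camera_matrix" (3x3 intrinsics, pixels), "rvec" (rotation vector, rad) and "tvec" (3), from world to camera coordinates, as OpenCV has them. Camera axes: x right, y down, z forward; pixel columns grow to the right and rows downward; lengths in m; the calibration is good to about 2 mm. A picture is of the moment at which its call begins. There is no depth.
- r.hand_in(): hands the job in, once; it reports no verdict.
The state is a dict: "time_s": time; "joints": joint angles; "qd": joint speeds; "tau": joint torques, N m; "tool_pos": TCP position; "tcp_rot": TCP orientation; "ft_force": force on the tool from outside, world axes, zero at the start; "moment": the same for the moment, N m; "gripper_width": finger opening in m.
Only numpy, scipy, OpenCV 4.12 (cv2) and the standard library are available. Lean on these libraries where they do the work, as an engineer would, in place of code of your own. Each camera call takes 0.05 s, during which the arm holds its last target.

## Working session

There is one attempt and no reset: what is moved stays moved. The work goes in short steps, Python scripts to look and compute and a tool call to move; the robot and the scene stay as the last step left them, time stands still between calls to the robot, and variables do not carry over. Pictures are saved under pics/ and viewed, and the job is handed in when it is done.

Besides the shell and the picture viewer there is one more tool, called after "Call:" in YAML: its name, and indented under it one key for each argument. jog_arm: Moves the arm, as the interface text tells. Its arguments: {"type":"object","properties":{"hand":{"type":"array"},"travel":{"type":"array"},"dr":{"type":"array"}},"required":["hand","travel","dr"]}

```bash
ls; mkdir -p pics; python3 - <<'E'
from cell import r
import cv2
for n in("side","top"):
    f=r.grab_frame(n); cv2.imwrite(f"pics/{n}0.png",f["image"]); print(n,f["camera_matrix"],f["rvec"],f["tvec"])
s=r.read_state(); print(s, r.tips_ahead)
E
```

```text
pics
side [[503.33017827   0.         323.4281525 ]
 [  0.         503.33017827 192.0504516 ]
 [  0.           0.           1.        ]] [ 0.33607374 -2.80629534  1.16917835] [0.57968469 0.23247508 1.04702809]
top [[464.53888087   0.         323.26119513]
 [  0.         464.53888087 195.67993147]
 [  0.           0.           1.        ]] [ 2.11173765 -2.17893848  0.12106919] [-0.11188164  0.62448738  1.23261706]
{'time_s': 0.1, 'joints': array([ 1.15804743,  0.46938258, -0.04862223,  1.53357722,  0.02408247,
        1.14103283, -0.08227098]), 'qd': array([ 0.00130604, -0.00268382, -0.00052332, -0.00395058, -0.00153771,
       -0.00062345, -0.00031277]), 'tau': array([ 1.66608170e-03, -5.11512959e+01, -4.66972939e-02, -2.38390410e+01,
        1.08191319e-02,  4.29795269e-03, -1.81905051e-05]), 'tool_pos': array([ 0.25259499, -0.62532796,  0.20585064]), 'tcp_rot': array([ 0.5865564 , -0.58586015,  0.39596229, -0.39488395]), 'ft_force': array([-0.33905593,  0.19709789,  0.52808161]), 'moment': array([-0.02295203, -0.05828004, -0.02873562]), 'gripper_width': 0.08537311054716294} 0.011
```

View pics/side0.png

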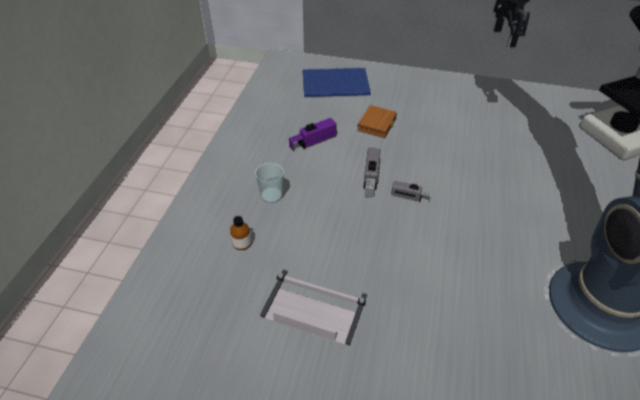

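View pics/top0.png

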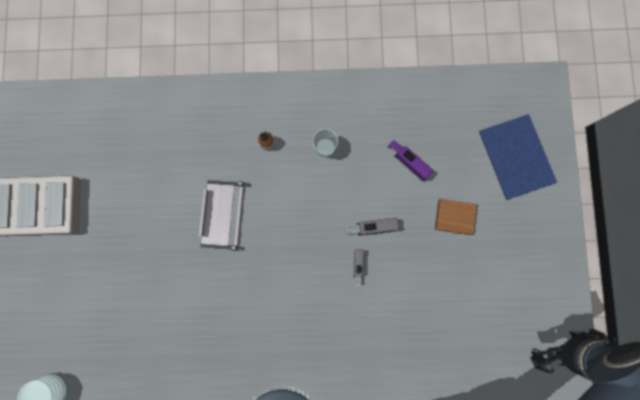

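The tray is at side (315,308) and top (222,215). The candidates for the rule:
- Large grey rule: side (372,170), top (378,227).
- Small grey look-alike: side (408,190), top (360,265).
- Purple look-alike: side (315,132), top (411,160).

By the description I choose the large grey one. Next I'll check it in a close crop.

```bash
python3 - <<'E'
import cv2,numpy as np
t=cv2.imread("pics/top0.png"); s=cv2.imread("pics/side0.png")
a=cv2.resize(t[170:300,190:420],None,fx=3.4,fy=3.4,interpolation=cv2.INTER_CUBIC)
cv2.imwrite("pics/c1.png",a)
b=cv2.resize(s[130:215,340:440],None,fx=5,fy=5,interpolation=cv2.INTER_CUBIC)
cv2.imwrite("pics/c2.png",b)
b=cv2.resize(s[260:350,250:380],None,fx=6,fy=6,interpolation=cv2.INTER_CUBIC)
cv2.imwrite("pics/c3.png",b)
E
```

```text
(no output)
```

View pics/c1.png

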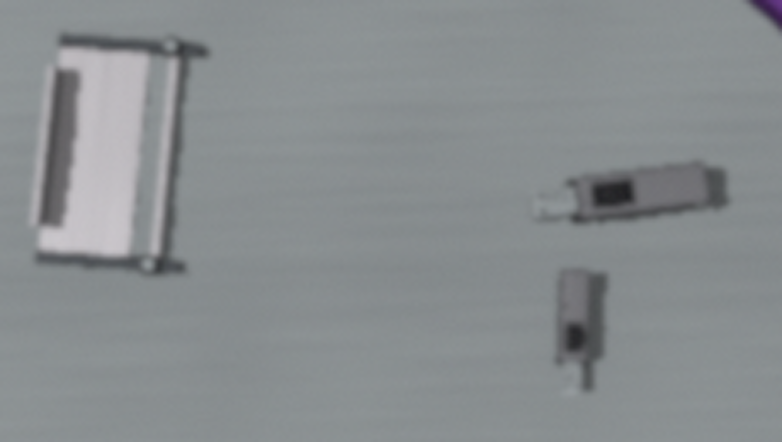

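View pics/c2.png

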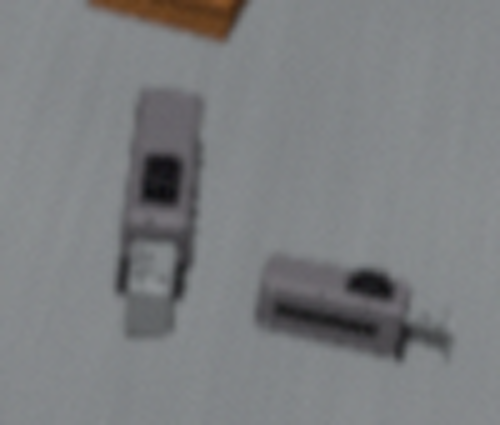

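View pics/c3.png

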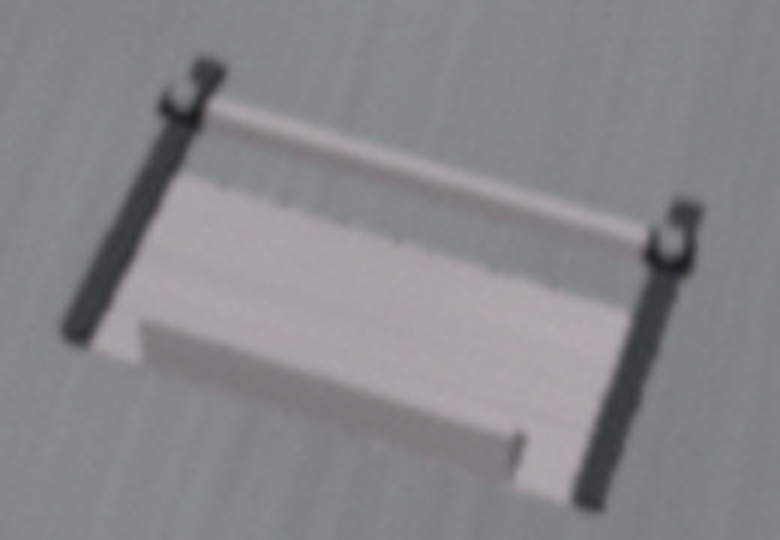

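Crop c2 confirms the choice: the larger grey body has its blade pointing at the tray, and its button is at side (372,166). Now I'll measure with masks.

```bash
cat > h.py <<'E'
import cv2,numpy as np
from scipy.spatial.transform import Rotation as R
def cam(f):
    return f["camera_matrix"],cv2.Rodrigues(np.array(f["rvec"],float))[0],np.array(f["tvec"],float).ravel()
def plane(c,uv,z):
    K,Rm,t=c; d=Rm.T@np.linalg.inv(K)@np.array([uv[0],uv[1],1.]); o=-Rm.T@t
    return o+d*(z-o[2])/d[2]
def tri(c1,u1,c2,u2):
    P=[c[0]@np.c_[c[1],c[2]] for c in(c1,c2)]
    X=cv2.triangulatePoints(P[0],P[1],np.array(u1,float).reshape(2,1),np.array(u2,float).reshape(2,1)); return (X[:3]/X[3]).ravel()
def proj(c,X):
    return cv2.projectPoints(np.array(X,float).reshape(-1,3),cv2.Rodrigues(c[1])[0],c[2],c[0],None)[0].reshape(-1,2)
def blob(im,box,f):
    x0,y0,x1,y1=box; m=f(im[y0:y1,x0:x1].astype(int)).astype(np.uint8)
    n,l,s,ce=cv2.connectedComponentsWithStats(m)
    return [(s[i],ce[i]+[x0,y0]) for i in range(1,n) if s[i][4]>5]
E
python3 - <<'E'
from h import *; from cell import r
T=r.grab_frame("top");S=r.grab_frame("side");ct,cs=cam(T),cam(S)
print("cams",-ct[1].T@ct[2],-cs[1].T@cs[2])
dark=lambda a:a.max(2)<45
for nm,im,b in(("top",T["image"],(345,210,410,245)),("side",S["image"],(355,140,385,200))):
    print(nm,im[225,370] if nm=="top" else im[165,372],[(s.tolist(),c) for s,c in blob(im,b,dark)])
im=T["image"]
print(im[227,340:410].max(1)); print(im[215,195:250].tolist())
print(im[222,340:412].tolist())
E
```

```text
cams [ 0.45480164 -0.15137805  1.30080242] [0.4357378  0.69962073 0.89833748]
top [41 39 39] [([21, 14, 9, 5, 32], array([370.46875, 226.53125]))]
side [27 23 23] [([14, 21, 7, 9, 51], array([371.74509804, 165.39215686]))]
[142 141 141 142 142 141 141 143 137 132 134 137 137 137 140 139 141 143
 135 116 109 113 115 103  75  48  42  43  45  45  42  41  40  36  38  52
  81 106 117 118 121 120 120 121 120 119 118 118 119 118 118 119 118 118
 117 116 115 107  93  81  80  83  88 106 125 136 140 139 140 140]
[[145, 143, 136], [145, 143, 137], [145, 143, 137], [145, 143, 137], [147, 145, 140], [157, 154, 151], [168, 164, 163], [161, 158, 159], [129, 126, 128], [91, 90, 91], [82, 81, 81], [90, 88, 89], [98, 95, 97], [101, 99, 101], [105, 103, 105], [116, 114, 116], [148, 144, 147], [179, 175, 178], [192, 187, 190], [194, 189, 193], [194, 190, 193], [193, 189, 192], [192, 187, 191], [191, 187, 191], [192, 188, 192], [190, 186, 189], [191, 187, 190], [192, 187, 191], [192, 187, 190], [192, 188, 191], [192, 188, 191], [192, 188, 191], [191, 187, 190], [189, 185, 188], [185, 181, 184], [174, 169
[... 817 characters left out ...]
02], [103, 100, 100], [101, 97, 97], [99, 95, 95], [93, 90, 90], [90, 87, 87], [89, 86, 86], [94, 91, 91], [106, 102, 102], [114, 110, 109], [116, 112, 113], [119, 114, 114], [117, 113, 113], [118, 114, 114], [117, 113, 114], [118, 113, 114], [117, 112, 113], [117, 114, 114], [118, 115, 115], [117, 113, 113], [117, 112, 113], [116, 112, 113], [116, 112, 113], [116, 113, 113], [117, 113, 113], [117, 113, 112], [116, 112, 111], [114, 110, 110], [109, 105, 105], [95, 92, 91], [83, 81, 79], [81, 79, 77], [82, 80, 77], [83, 82, 80], [91, 90, 86], [109, 108, 104], [130, 127, 123], [138, 136, 131], [139, 137, 131], [140, 138, 133], [140, 138, 133], [140, 139, 133], [140, 138, 133], [139, 138, 132]]
```

```bash
cat > m.py <<'E'
from h import *
def wcent(im,box,thr):
    x0,y0,x1,y1=box; g=im[y0:y1,x0:x1].max(2).astype(float); w=np.clip(thr-g,0,None)
    yy,xx=np.mgrid[y0:y1,x0:x1]; return np.array([(xx*w).sum(),(yy*w).sum()])/w.sum()
def cross(p,lev):  # subpixel crossings of profile
    s=np.sign(p-lev); i=np.where(s[:-1]*s[1:]<0)[0]; return i+(lev-p[i])/(p[i+1]-p[i])
E
python3 - <<'E'
from m import *
from cell import r
T=r.grab_frame("top");S=r.grab_frame("side");ct,cs=cam(T),cam(S)
ti,si=T["image"],S["image"]
bt=wcent(ti,(362,221,380,233),75); bs=wcent(si,(366,158,379,173),65)
print("btn px",bt,bs,"tri",tri(ct,bt,cs,bs),"plane",plane(ct,bt,.061),plane(cs,bs,.061))
# rule edges top view, columns 381..396
g=ti.max(2).astype(float); P=[];Q=[]
for u in range(381,396):
    p=g[205:250,u]; c=cross(p,128); P.append((u,205+c[0])); Q.append((u,205+c[-1]))
print([round(a[1],1) for a in P],[round(a[1],1) for a in Q])
for E_ in(P,Q):
  for z in (.05,0.0):
    W=np.array([plane(ct,e,z) for e in E_]); f=np.polyfit(W[:,1],W[:,0],1); print("rule edge z",z,"dx/dy",f[0],"x at y mean",W.mean(0))
# side view edges of the body: rows
g2=si.max(2).astype(float)
for v in range(150,184,3): print(v,[round(355+x,1) for x in cross(g2[v,355:392],(g2[v,355]+95)/2)],end=';')
print()
# wall outer top edge in top view
W=[]
for v in range(194,232):
    p=g[v,192:206]; pk=p.argmax(); b=p[:3].mean()
    c=cross(p[:pk+1],(b+p[pk])/2)
    W.append((v,192+c[0] if len(c) else None,pk+192,p[pk]))
print(W)
E
```

```text
btn px [370.00315956 226.52711954] [371.81147156 165.51669017] tri [ 0.53166549 -0.25463791  0.04962607] plane [ 0.53096959 -0.25369911  0.061     ] [ 0.53037752 -0.24184944  0.061     ]
[np.float64(218.4), np.float64(218.4), np.float64(218.4), np.float64(218.3), np.float64(217.8), np.float64(217.6), np.float64(217.5), np.float64(217.6), np.float64(217.5), np.float64(217.4), np.float64(217.4), np.float64(217.3), np.float64(216.8), np.float64(216.4), np.float64(216.4)] [np.float64(234.2), np.float64(234.1), np.float64(233.9), np.float64(233.5), np.float64(233.3), np.float64(233.3), np.float64(233.2), np.float64(233.2), np.float64(233.1), np.float64(233.0), np.float64(232.5), np.float64(232.4), np.float64(232.3), np.float64(232.2), np.float64(232.2)]
rule edge z 0.05 dx/dy -0.10886900642759811 x at y mean [ 0.5542804  -0.30398469  0.05      ]
rule edge z 0.0 dx/dy -0.10886900642759259 x at y mean [ 0.558257   -0.31008504  0.        ]
rule edge z 0.05 dx/dy -0.11433440931837983 x at y mean [ 0.51257148 -0.30197787  0.05      ]
rule edge z 0.0 dx/dy -0.1143344093183817 x at y mean [ 0.51
[... 2623 characters left out ...]
66666667), np.int64(201), np.float64(170.0)), (223, np.float64(199.06944444444446), np.int64(200), np.float64(168.0)), (224, np.float64(199.08333333333334), np.int64(200), np.float64(168.0)), (225, np.float64(198.92424242424244), np.int64(200), np.float64(171.0)), (226, np.float64(198.81944444444446), np.int64(200), np.float64(174.0)), (227, np.float64(198.76190476190476), np.int64(200), np.float64(174.0)), (228, np.float64(198.7111111111111), np.int64(200), np.float64(174.0)), (229, np.float64(198.69230769230768), np.int64(200), np.float64(173.0)), (230, np.float64(198.48888888888888), np.int64(200), np.float64(173.0)), (231, np.float64(198.3452380952381), np.int64(200), np.float64(173.0))]
```

```bash
python3 - <<'E'
from m import *
from cell import r
T=r.grab_frame("top");S=r.grab_frame("side");ct,cs=cam(T),cam(S)
ti,si=T["image"],S["image"]; g=ti.max(2).astype(float)
W=[]
for v in range(194,233):
    p=g[v,192:206]; pk=p.argmax(); b=p[:3].mean(); c=cross(p[:pk+1],(b+p[pk])/2+.01)
    if len(c): W.append(plane(ct,(192+c[0],v),.032))
W=np.array(W); f=np.polyfit(W[:,0],W[:,1],1); print("wall y=",f,"resid",np.std(W[:,1]-np.polyval(f,W[:,0])))
# wall ends along it in top view: strip light columns follow line
for v in list(range(185,196))+list(range(230,242)): print(v,ti[v,197:206].max(1).tolist())
# fence: light strip, right edge -> outer top edge z .014
F=[]
for v in range(192,240,2):
    p=g[v,228:252]; pk=p[6:].argmax()+6; c=cross(p[pk:],125); F.append((v,228+pk+c[0] if len(c) else np.nan,p[pk])) 
print(F)
X=np.array([plane(ct,(a[1],a[0]),.014) for a in F]); n=np.array([-f[0],1])/np.hypot(f[0],1)
p0=np.array([0.55,np.polyval(f,.55)]); print("n",n,"fence dist",((X[:,:2]-p0)@n).round(4))
E
```

```text
wall y= [-0.10424127  0.26988231] resid 0.0002684676481879957
185 [149, 149, 149, 149, 149, 149, 149, 149, 149]
186 [149, 149, 149, 149, 148, 149, 147, 148, 148]
187 [150, 149, 149, 149, 148, 148, 149, 150, 150]
188 [149, 150, 149, 150, 149, 149, 151, 153, 152]
189 [149, 149, 149, 149, 149, 150, 157, 161, 157]
190 [149, 149, 149, 149, 149, 152, 159, 169, 159]
191 [150, 150, 150, 149, 149, 153, 162, 171, 157]
192 [150, 151, 150, 151, 150, 153, 163, 171, 154]
193 [149, 150, 149, 148, 149, 153, 163, 168, 149]
194 [148, 148, 148, 148, 148, 153, 164, 166, 143]
195 [149, 148, 148, 148, 148, 154, 165, 163, 137]
230 [145, 151, 166, 173, 151, 108, 83, 87, 98]
231 [147, 154, 168, 172, 147, 105, 82, 90, 100]
232 [146, 154, 168, 169, 141, 101, 84, 90, 100]
233 [146, 154, 169, 167, 136, 96, 83, 91, 101]
234 [145, 156, 169, 165, 132, 97, 88, 96, 102]
235 [146, 157, 167, 160, 132, 111, 109, 111, 112]
236 [145, 150, 156, 153, 143, 142, 147, 147, 140]
237 [145, 145, 148, 149, 156, 171, 179, 181, 177]
238 [144, 145, 145, 149, 165, 185, 195, 197, 195]
239 [143, 144, 143, 149, 167, 189, 198, 201, 200]
2
[... 984 characters left out ...]
77.0)), (224, np.float64(238.6829268292683), np.float64(173.0)), (226, np.float64(238.54054054054055), np.float64(171.0)), (228, np.float64(238.2941176470588), np.float64(174.0)), (230, np.float64(238.03333333333333), np.float64(174.0)), (232, np.float64(237.9047619047619), np.float64(179.0)), (234, np.float64(237.6904761904762), np.float64(174.0)), (236, np.float64(237.52631578947367), np.float64(171.0)), (238, np.float64(237.28571428571428), np.float64(173.0))]
n [0.10367949 0.99461076] fence dist [-0.1052 -0.1053 -0.1054 -0.1052 -0.1051 -0.1054 -0.1052 -0.1053 -0.1051
 -0.1148 -0.1052 -0.1052 -0.1052 -0.1051 -0.105  -0.1052 -0.1051 -0.1052
 -0.1051 -0.1049 -0.1051 -0.105  -0.1051 -0.105 ]
```

```bash
python3 - <<'E'
import cv2
t=cv2.imread("pics/top0.png")
cv2.imwrite("pics/c4.png",cv2.resize(t[172:258,190:260],None,fx=7,fy=7,interpolation=cv2.INTER_NEAREST))
E
```

```text
(no output)
```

View pics/c4.png

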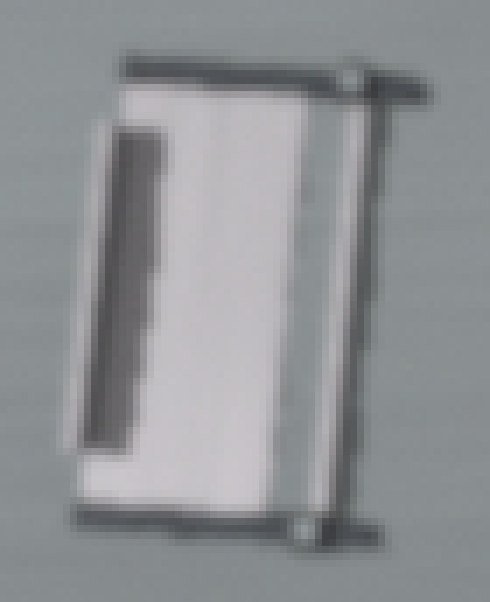

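```bash
python3 - <<'E'
from m import *
from cell import r
T=r.grab_frame("top");ct=cam(T);s=r.read_state()
M=R.from_quat(s["tcp_rot"],scalar_first=True).as_matrix(); print("tool axes cols\n",M.round(4))
o=plane(ct,(200.6,212),.032); print("tray origin",o)
a=np.array([-.111,1,0]);a/=np.linalg.norm(a)
btn=np.array([.531,-.254,0]); c=btn-.022*a-.004*a; print("grasp",c)
# yaw: heading of tool y in world
print("tool y heading deg",np.degrees(np.arctan2(M[1,1],M[0,1])),"rule",np.degrees(np.arctan2(a[1],a[0])),"tray n",np.degrees(np.arctan2(.9946,.1037)))
d=np.array([c[0],c[1],.15])-s["tool_pos"]; print("world d",d,"tool units now",M.T@d/.025)
for px in((360,250),(366,250),(435,210)): print(px,plane(ct,px,.03))
E
```

```text
tool axes cols
 [[ 3.745e-01 -0.000e+00  9.272e-01]
 [-9.272e-01  1.000e-04  3.745e-01]
 [-1.000e-04 -1.000e+00  0.000e+00]]
tray origin [0.58735121 0.2081673  0.032     ]
grasp [ 0.53386838 -0.27984129  0.        ]
tool y heading deg 97.27543469655501 rule 96.33390310807839 tray n 84.04767560313587
world d [ 0.28109647  0.34600303 -0.05675723] tool units now [-8.62269041  2.27146055 15.60824177]
(360, 250) [ 0.47008878 -0.22643151  0.03      ]
(366, 250) [ 0.46959623 -0.24267991  0.03      ]
(435, 210) [ 0.57248205 -0.43558723  0.03      ]
```

Call:
jog_arm:
  hand: [1,1,1,1,1,1,1,1,1,1,1,1,1,1,1,1]
  travel:
    - [-0.54,0.1,0.975]
    - [-0.54,0.1,0.975]
    - [-0.54,0.1,0.975]
    - [-0.54,0.1,0.975]
    - [-0.54,0.1,0.975]
    - [-0.54,0.1,0.975]
    - [-0.54,0.1,0.975]
    - [-0.54,0.1,0.975]
    - [-0.54,0.1,0.975]
    - [-0.54,0.1,0.975]
    - [-0.54,0.1,0.975]
    - [-0.54,0.1,0.975]
    - [-0.54,0.1,0.975]
    - [-0.54,0.1,0.975]
    - [-0.54,0.1,0.975]
    - [-0.54,0.1,0.975]
  dr:
    - [0,0,0]
    - [0,0,0]
    - [0,0,0]
    - [0,0,0]
    - [0,0,0]
    - [0,0,0]
    - [0,0,0]
    - [0,0,0]
    - [0,0,0]
    - [0,0,0]
    - [0,0,0]
    - [0,0,0]
    - [0,0,0]
    - [0,0,0]
    - [0,0,0]
    - [0,0,0]

```text
time_s: 2.05
tool_pos: [0.5342, -0.2787, 0.1669]
tcp_rot: [-0.586, 0.586, -0.395, 0.396]
ft_force: [0.8, -0.4, -0.8]
gripper_width: 0.0853
```

Call:
jog_arm:
  hand: [1,1,1,1,1,1,1,1,1,1,1,1,1,1,1]
  travel:
    - [0,0,0]
    - [0,0,0]
    - [0,0,0]
    - [0,0,0]
    - [0,0,0]
    - [0,0,0]
    - [0,0,0]
    - [0,0,0]
    - [0,0,0]
    - [0,0,0]
    - [0,0,0]
    - [0,0,0]
    - [0,0,0]
    - [0,0,0]
    - [0,0,0]
  dr:
    - [0,-1,0]
    - [0,-1,0]
    - [0,-1,0]
    - [0,-1,0]
    - [0,-1,0]
    - [0,-1,0]
    - [0,-1,0]
    - [0,-1,0]
    - [0,-1,0]
    - [0,-1,0]
    - [0,-1,0]
    - [0,-1,0]
    - [0,-0.4,0]
    - [0,0,0]
    - [0,0,0]

```text
time_s: 3.55
tool_pos: [0.5335, -0.2798, 0.1669]
tcp_rot: [-0.706, 0.706, 0.039, -0.039]
ft_force: [0.5, -0.1, 0.8]
gripper_width: 0.0856
```

```bash
cat > st.py <<'E'
from m import *
from cell import r
def st():
    s=r.read_state(); M=R.from_quat(s["tcp_rot"],scalar_first=True).as_matrix()
    print("t",s["time_s"],"pos",s["tool_pos"].round(4),"F",s["ft_force"].round(2),"Mo",s["moment"].round(2),"w",round(s["gripper_width"],4))
    print("x head",np.degrees(np.arctan2(M[1,0],M[0,0])).round(2),"ydir",M[:,1].round(4),"j",s["joints"].round(2))
    return s,M
def to(s,M,p): print("units",(M.T@(np.array(p)-s["tool_pos"])/.025).round(3))
E
python3 - <<'E'
from st import *
s,M=st(); to(s,M,[.5339,-.2798,.024])
for n in("top","side"):
    f=r.grab_frame(n); cv2.imwrite(f"pics/{n}1.png",f["image"])
E
```

```text
t 3.55 pos [ 0.5335 -0.2798  0.1669] F [ 0.48 -0.08  0.81] Mo [ 0.02 -0.05  0.01] w 0.0856
x head 6.32 ydir [ 1.e-04 -2.e-04 -1.e+00] j [ 0.76  0.43 -0.47  1.74  0.22  1.03  0.33]
units [ 1.500e-02  5.715e+00 -3.000e-03]
```

Call:
jog_arm:
  hand: [1,1,1,1,1,1,1,1]
  travel:
    - [0,0.8,0]
    - [0,0.8,0]
    - [0,0.8,0]
    - [0,0.8,0]
    - [0,0.8,0]
    - [0,0.8,0]
    - [0,0.3,0]
    - [0,0,0]
  dr:
    - [0,0,0]
    - [0,0,0]
    - [0,0,0]
    - [0,0,0]
    - [0,0,0]
    - [0,0,0]
    - [0,0,0]
    - [0,0,0]

```text
time_s: 4.45
tool_pos: [0.5329, -0.2792, 0.0384]
tcp_rot: [0.706, -0.706, -0.039, 0.04]
ft_force: [-0.2, 0.9, 0.6]
gripper_width: 0.0854
```

```bash
python3 - <<'E'
from st import *
s,M=st()
a=[cv2.resize(r.grab_frame("side")["image"][120:215,330:450],None,fx=5,fy=5,interpolation=cv2.INTER_CUBIC)]
cv2.imwrite("pics/g1.png",a[0])
E
```

```text
t 4.45 pos [ 0.5329 -0.2792  0.0384] F [-0.21  0.92  0.55] Mo [ 0.01 -0.06  0.03] w 0.0854
x head 6.38 ydir [-1.9e-03  9.0e-04 -1.0e+00] j [ 0.72  0.58 -0.41  1.84  0.31  0.79  0.25]
```

View pics/g1.png

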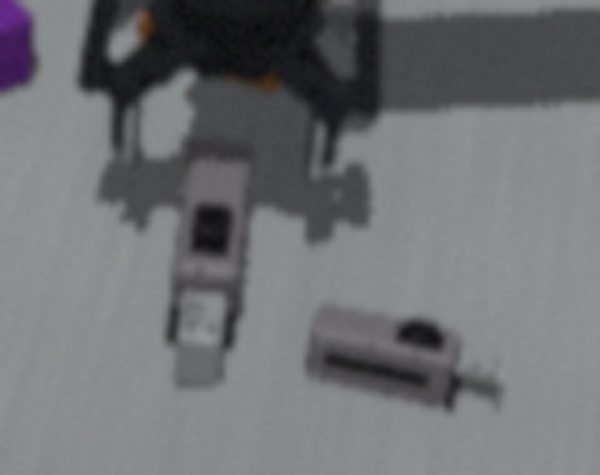

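The open fingers straddle the body, one on each side at crop (120,150) and (330,150). I'll go down the last 15 mm and close.

Call:
jog_arm:
  hand: [1,1,-1,-1,-1,-1,-1,-1,-1,-1,-1,-1]
  travel:
    - [0,0.4,0]
    - [0,0.2,0]
    - [0,0,0]
    - [0,0,0]
    - [0,0,0]
    - [0,0,0]
    - [0,0,0]
    - [0,0,0]
    - [0,0,0]
    - [0,0,0]
    - [0,0,0]
    - [0,0,0]
  dr:
    - [0,0,0]
    - [0,0,0]
    - [0,0,0]
    - [0,0,0]
    - [0,0,0]
    - [0,0,0]
    - [0,0,0]
    - [0,0,0]
    - [0,0,0]
    - [0,0,0]
    - [0,0,0]
    - [0,0,0]

```text
time_s: 5.7
tool_pos: [0.5284, -0.2808, 0.0288]
tcp_rot: [-0.705, 0.707, 0.035, -0.043]
ft_force: [-19.5, 3.2, 38.4]
gripper_width: 0.0002
```

```bash
python3 - <<'E'
from st import *
s,M=st()
E
```

```text
t 5.7 pos [ 0.5284 -0.2808  0.0288] F [-19.54   3.2   38.45] Mo [ 0.68  4.53 -0.04] w 0.0002
x head 6.27 ydir [-0.0111 -0.0028 -0.9999] j [ 0.71  0.59 -0.4   1.85  0.33  0.78  0.24]
```

```bash
python3 - <<'E'
from st import *
a=cv2.resize(r.grab_frame("side")["image"][120:215,330:450],None,fx=5,fy=5,interpolation=cv2.INTER_CUBIC)
cv2.imwrite("pics/g2.png",a)
a=cv2.resize(r.grab_frame("top")["image"][180:290,320:450],None,fx=5,fy=5,interpolation=cv2.INTER_CUBIC)
cv2.imwrite("pics/g2t.png",a)
E
```

```text
(no output)
```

View pics/g2.png

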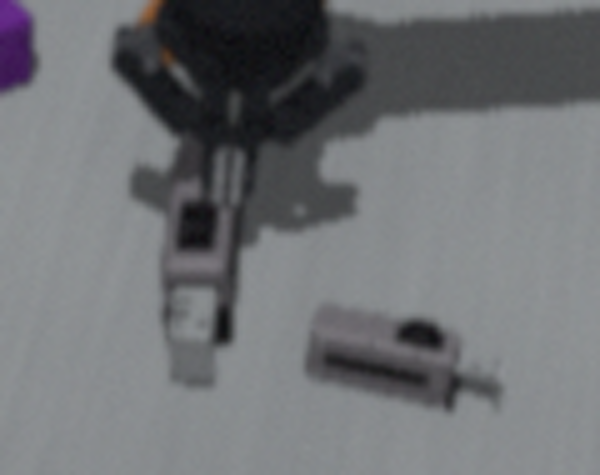

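View pics/g2t.png

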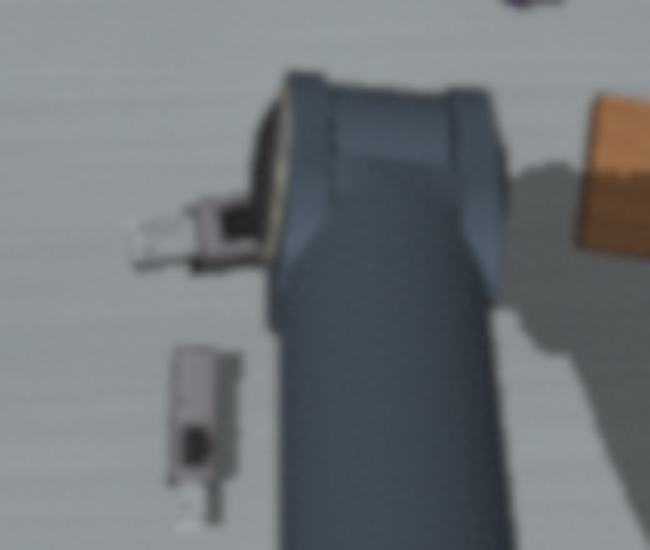

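The gripper shut to 0 without holding the body, pressing with 38 N. First I'll check where the TCP projects, before moving anything.

```bash
python3 - <<'E'
from st import *
cs=cam(r.grab_frame("side")); ct=cam(r.grab_frame("top"))
def pc(X): return ((proj(cs,X)-[330,120])*5).round(0).tolist()
x=np.array([.994,.11,0]);
for z in (.03,.04,.05): print(z,pc([np.array([.533,-.2795,z])-x*.045,np.array([.533,-.2795,z])+x*.045]))
print("now tcp,tips",pc([[.5284,-.2808,.0288],[.5284,-.2808,.018]]))
a=np.array([-.11,.994,0]); o=np.array([.5334,-.276,0])
for n,p in dict(back_top=o-.055*a+[0,0,.05],front_top=o+.055*a+[0,0,.05],btn=o+.022*a+[0,0,.061],tip=o+.086*a+[0,0,.036],tiplow=o+.086*a+[0,0,.006]).items(): print(n,pc([p]),"top",proj(ct,p).round(1).tolist())
E
```

```text
0.03 [[299.0, 232.0], [125.0, 217.0]]
0.04 [[301.0, 218.0], [126.0, 202.0]]
0.05 [[303.0, 203.0], [127.0, 188.0]]
now tcp,tips [[221.0, 226.0], [219.0, 241.0]]
back_top [[219.0, 131.0]] top [[398.2, 222.7]]
front_top [[207.0, 272.0]] top [[357.7, 228.5]]
btn [[212.0, 212.0]] top [[370.2, 226.5]]
tip [[201.0, 335.0]] top [[346.1, 230.4]]
tiplow [[196.0, 378.0]] top [[345.8, 231.0]]
```

Call:
jog_arm:
  hand: [-1,-1,-1,-1,-1,-1]
  travel:
    - [0,-0.4,0]
    - [0,-0.7,0]
    - [0,-0.7,0]
    - [0,-0.7,0]
    - [0,-0.2,0]
    - [0,0,0]
  dr:
    - [0,0,0]
    - [0,0,0]
    - [0,0,0]
    - [0,0,0]
    - [0,0,0]
    - [0,0,0]

```text
time_s: 6.5
tool_pos: [0.5341, -0.2798, 0.0926]
tcp_rot: [-0.706, 0.706, 0.04, -0.039]
ft_force: [-0.6, -0.2, -0.4]
gripper_width: -0.0002
```

```bash
python3 - <<'E'
from st import *
s,M=st()
f=r.grab_frame("side"); cs=cam(f)
print("tips px",((proj(cs,s["tool_pos"]+.011*M[:,1])-[330,120])*5).round())
a=cv2.resize(f["image"][120:215,330:450],None,fx=5,fy=5,interpolation=cv2.INTER_CUBIC)
cv2.imwrite("pics/g3.png",a)
E
```

```text
t 6.5 pos [ 0.5341 -0.2798  0.0926] F [-0.61 -0.23 -0.41] Mo [ 0.03 -0.02  0.01] w -0.0002
x head 6.39 ydir [ 1.7e-03 -9.0e-04 -1.0e+00] j [ 0.74  0.51 -0.44  1.8   0.27  0.89  0.29]
tips px [[217. 147.]]
```

View pics/g3.png

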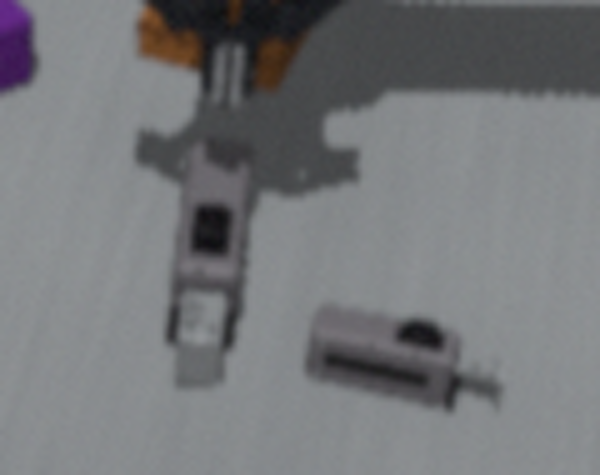

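```bash
python3 - <<'E'
from st import *
fs=r.grab_frame("side"); cs=cam(fs); ft=r.grab_frame("top"); ct=cam(ft)
X=[[.2526,-.6253,.2058-.011],[.2526,-.6253,.2058],[0,0,0]]
print("side",proj(cs,X).round(1).tolist(),"top",proj(ct,X).round(1).tolist())
a=cv2.resize(cv2.imread("pics/side0.png")[0:60,470:550],None,fx=6,fy=6,interpolation=cv2.INTER_CUBIC)
b=cv2.resize(cv2.imread("pics/top0.png")[310:400,500:640],None,fx=4,fy=4,interpolation=cv2.INTER_CUBIC)
cv2.imwrite("pics/s1.png",a);cv2.imwrite("pics/s2.png",b)
E
```

```text
side [[498.7, 55.0], [499.7, 51.4], [602.1, 303.8]] top [[542.5, 339.4], [544.7, 340.2], [281.1, 431.0]]
```

View pics/s1.png

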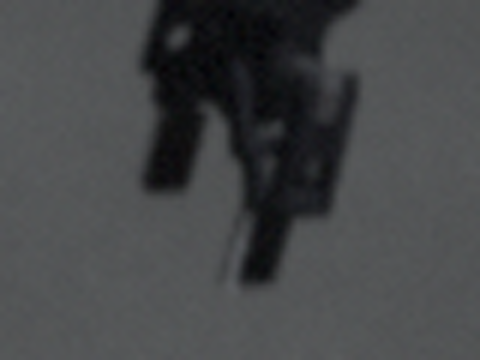

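View pics/s2.png

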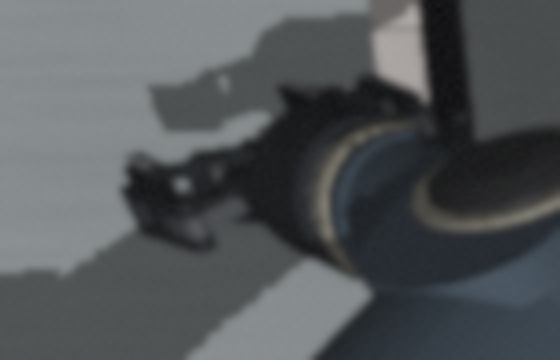

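```bash
python3 - <<'E'
from st import *
cs=cam(r.grab_frame("side")); ct=cam(r.grab_frame("top"))
X=tri(ct,(542,361),cs,(505.5,39)); print(X, proj(ct,X),proj(cs,X))
a=np.array([0.3745,-.9272,0]); z=np.array([.927,.3745,0]); p=np.array([.2526,-.6253,.2078])
for n,q in dict(a=p+.042*a,b=p-.042*a).items(): print(n,proj(ct,q),proj(cs,q))
# base arc check: circle radius?
# tray/rule consistency between the views: rule blob centroid of white blade end etc.
for z in(0,.032): pass
E
```

```text
[ 0.23676314 -0.59434477  0.25957856] [[542.21434748 352.69744784]] [[511.28335582  39.27706567]]
a [[561.79791342 332.7266392 ]] [[493.93097596  43.16201673]]
b [[528.37951311 348.03406322]] [[506.0624351   58.59894172]]
```

```bash
python3 - <<'E'
from st import *
cs=cam(r.grab_frame("side")); ct=cam(r.grab_frame("top"))
for n,u,v in(("L",(202.7,188.7),(273.2,313.6)),("R",(198.0,235.6),(336.8,332.6)),("btn",(370,226.5),(371.8,165.5))):
    print(n,tri(ct,u,cs,v),"plane top .032",plane(ct,u,.032),"side",plane(cs,v,.032))
    
E
```

```text
L [0.65065621 0.20258038 0.03126941] plane top .032 [0.65211772 0.20259848 0.032     ] side [0.64911008 0.20301486 0.032     ]
R [0.5205495  0.21449971 0.03325119] plane top .032 [0.52264149 0.21503673 0.032     ] side [0.51894089 0.21373722 0.032     ]
btn [ 0.53171485 -0.25462854  0.04968415] plane top .032 [ 0.53282534 -0.25608707  0.032     ] side [ 0.53369477 -0.27451261  0.032     ]
```

The wall triangulates correctly (z 31–33 mm, length 131 mm), so the cameras are sound. Three independent observations show the real fingertips about 32 mm above where the reported TCP plus 11 mm puts them: the start picture, g3, and the contact on top of the body at z 50 mm. So I'll work with tip z = reported z + 21 mm when shut and + 34 mm when open, and go lower in steps with force checks.

Call:
jog_arm:
  hand: [1,1,1,1,1,1,1,1,1,1,1]
  travel:
    - [0.12,0,0]
    - [0,0,0]
    - [0,0,0]
    - [0,0,0]
    - [0,0,0]
    - [0,0.7,0]
    - [0,0.7,0]
    - [0,0.7,0]
    - [0,0.7,0]
    - [0,0.5,0]
    - [0,0,0]
  dr:
    - [0,0,0]
    - [0,0,0]
    - [0,0,0]
    - [0,0,0]
    - [0,0,0]
    - [0,0,0]
    - [0,0,0]
    - [0,0,0]
    - [0,0,0]
    - [0,0,0]
    - [0,0,0]

```text
time_s: 7.95
tool_pos: [0.5352, -0.2788, 0.0076]
tcp_rot: [0.707, -0.705, -0.038, 0.04]
ft_force: [0.0, 0.2, 0.8]
gripper_width: 0.0852
```

```bash
python3 - <<'E'
from st import *
s,M=st()
a=cv2.resize(r.grab_frame("side")["image"][120:215,330:450],None,fx=5,fy=5,interpolation=cv2.INTER_CUBIC)
cv2.imwrite("pics/g4.png",a)
E
```

```text
t 7.95 pos [ 0.5352 -0.2788  0.0076] F [0.05 0.25 0.78] Mo [ 0.   -0.02  0.03] w 0.0852
x head 6.39 ydir [-0.003   0.0014 -1.    ] j [ 0.7   0.62 -0.39  1.85  0.34  0.74  0.23]
```

View pics/g4.png

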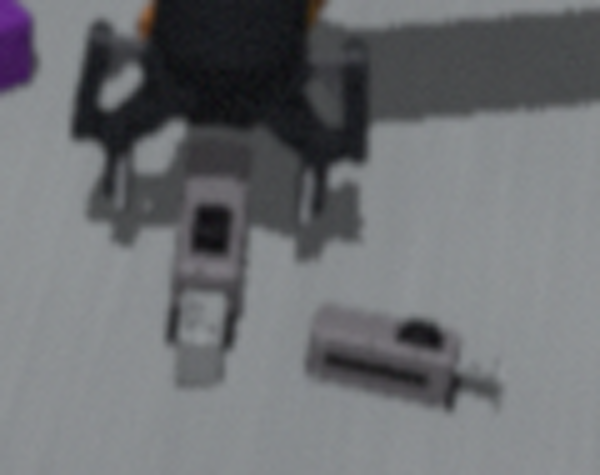

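The fingertips straddle the body evenly at crop (115,205) and (315,215), still clearly above the bench. I'll lower 20 mm more and close.

Call:
jog_arm:
  hand: [1,1,1,0,0,-0.2,-0.2,-1,-1,-1,-1,-1]
  travel:
    - [0,0.4,0]
    - [0,0.4,0]
    - [0,0,0]
    - [0,0,0]
    - [0,0,0]
    - [0,0,0]
    - [0,0,0]
    - [0,0,0]
    - [0,0,0]
    - [0,0,0]
    - [0,0,0]
    - [0,0,0]
  dr:
    - [0,0,0]
    - [0,0,0]
    - [0,0,0]
    - [0,0,0]
    - [0,0,0]
    - [0,0,0]
    - [0,0,0]
    - [0,0,0]
    - [0,0,0]
    - [0,0,0]
    - [0,0,0]
    - [0,0,0]

```text
time_s: 9.2
tool_pos: [0.5348, -0.2797, -0.0102]
tcp_rot: [-0.706, 0.706, 0.038, -0.04]
ft_force: [-4.4, -0.5, 5.0]
gripper_width: 0.0333
```

```bash
python3 - <<'E'
from st import *
s,M=st()
E
```

```text
t 9.2 pos [ 0.5348 -0.2797 -0.0102] F [-4.42 -0.47  5.01] Mo [ 0.04  0.98 -0.02] w 0.0333
x head 6.34 ydir [-3.2e-03 -6.0e-04 -1.0e+00] j [ 0.69  0.65 -0.38  1.86  0.36  0.71  0.22]
```

Gripped: opening is 33.3 mm on the 34 mm body. Lifting now.

Call:
jog_arm:
  hand: [-1,-1,-1,-1,-1,-1]
  travel:
    - [0,-0.4,0]
    - [0,-0.8,0]
    - [0,-0.8,0]
    - [0,-0.8,0]
    - [0,-0.6,0]
    - [0,0,0]
  dr:
    - [0,0,0]
    - [0,0,0]
    - [0,0,0]
    - [0,0,0]
    - [0,0,0]
    - [0,0,0]

```text
time_s: 9.8
tool_pos: [0.538, -0.2797, 0.0764]
tcp_rot: [-0.705, 0.707, 0.041, -0.038]
ft_force: [0.6, -0.5, -6.4]
gripper_width: 0.0333
```

```bash
python3 - <<'E'
from st import *
s,M=st()
f=r.grab_frame("side"); cs=cam(f); im=f["image"]
cv2.imwrite("pics/g5.png",cv2.resize(im[100:230,310:450],None,fx=5,fy=4.5,interpolation=cv2.INTER_CUBIC))
f=r.grab_frame("top");cv2.imwrite("pics/g5t.png",cv2.resize(f["image"][190:270,320:420],None,fx=6,fy=6,interpolation=cv2.INTER_CUBIC))
E
```

```text
t 9.8 pos [ 0.538  -0.2797  0.0764] F [ 0.61 -0.47 -6.41] Mo [-0.08 -0.03  0.01] w 0.0333
x head 6.39 ydir [ 0.0041 -0.0018 -1.    ] j [ 0.73  0.53 -0.43  1.81  0.29  0.86  0.27]
```

View pics/g5.png

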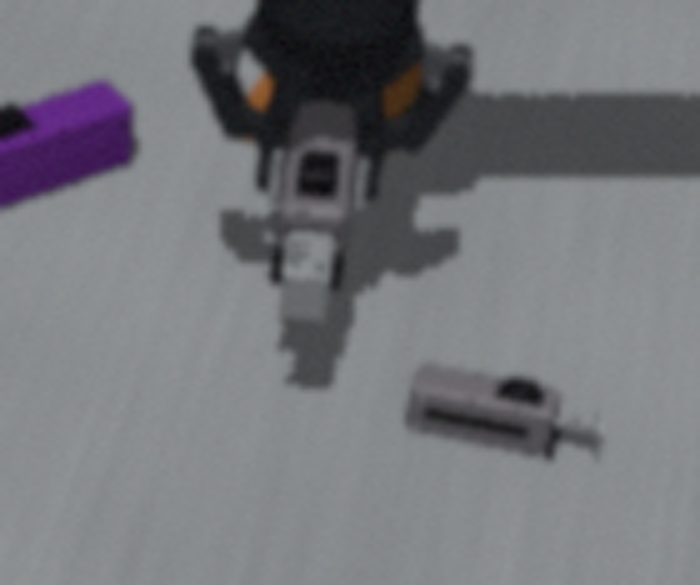

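View pics/g5t.png

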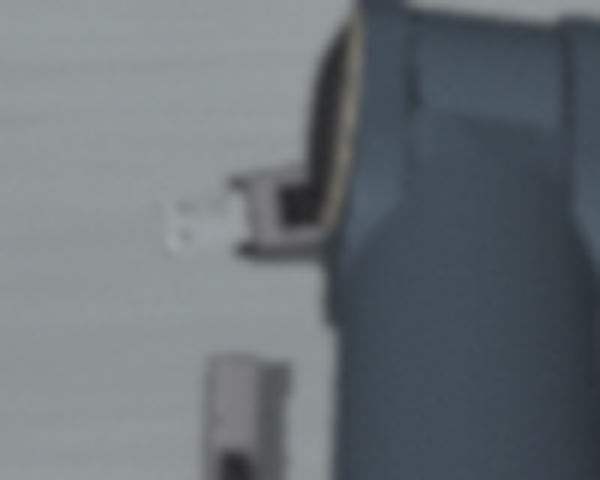

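The rule is held level with the blade free; the weight reads about 6.4–7 N. I'll turn it square to the tray and carry it across.

Call:
jog_arm:
  hand: [-1,-1,-1,-1,-1,-1,-1,-1,-1,-1,-1,-1,-1,-1,-1,-1,-1,-1,-1,-1]
  travel:
    - [0,0,0]
    - [0,0,0]
    - [0,0,0.3]
    - [0,0,0.6]
    - [0,0,0.9]
    - [0,0,1]
    - [0,0,1]
    - [0,0,1]
    - [0,0,1]
    - [0,0,1]
    - [0,0,1]
    - [0,0,1]
    - [0,0,1]
    - [0,0,1]
    - [0,0,1]
    - [0,0,1]
    - [0,0,1]
    - [0,0,1]
    - [0,0,1]
    - [0,0,0.5]
  dr:
    - [0,0.7,0]
    - [0,0.7,0]
    - [0,0.66,0]
    - [0,0,0]
    - [0,0,0]
    - [0,0,0]
    - [0,0,0]
    - [0,0,0]
    - [0,0,0]
    - [0,0,0]
    - [0,0,0]
    - [0,0,0]
    - [0,0,0]
    - [0,0,0]
    - [0,0,0]
    - [0,0,0]
    - [0,0,0]
    - [0,0,0]
    - [0,0,0]
    - [0,0,0]

```text
time_s: 11.9
tool_pos: [0.5771, 0.1303, 0.0737]
tcp_rot: [0.707, -0.706, 0.035, -0.034]
ft_force: [-1.0, 0.8, -6.3]
gripper_width: 0.0337
```

Call:
jog_arm:
  hand: [-1,-1,-1]
  travel:
    - [-0.1,0,0.3]
    - [0,0,0]
    - [0,0,0]
  dr:
    - [0,0,0]
    - [0,0,0]
    - [0,0,0]

```text
time_s: 12.2
tool_pos: [0.5763, 0.1322, 0.0739]
tcp_rot: [-0.706, 0.707, -0.037, 0.037]
ft_force: [-0.2, -1.6, -6.9]
gripper_width: 0.0331
```

```bash
python3 - <<'E'
from st import *
s,M=st()
f=r.grab_frame("side"); cs=cam(f); im=f["image"]
cv2.imwrite("pics/w1.png",cv2.resize(im[190:350,230:400],None,fx=4.5,fy=3.7,interpolation=cv2.INTER_CUBIC))
f=r.grab_frame("top");cv2.imwrite("pics/w1t.png",cv2.resize(f["image"][170:260,180:290],None,fx=6,fy=6,interpolation=cv2.INTER_CUBIC))
E
```

```text
t 12.2 pos [0.5763 0.1322 0.0739] F [-0.17 -1.61 -6.9 ] Mo [-0.12  0.01 -0.03] w 0.0331
x head -6.02 ydir [-9.0e-04 -1.6e-03 -1.0e+00] j [ 0.03  0.52 -0.43  1.84  0.28  0.84 -0.65]
```

View pics/w1.png

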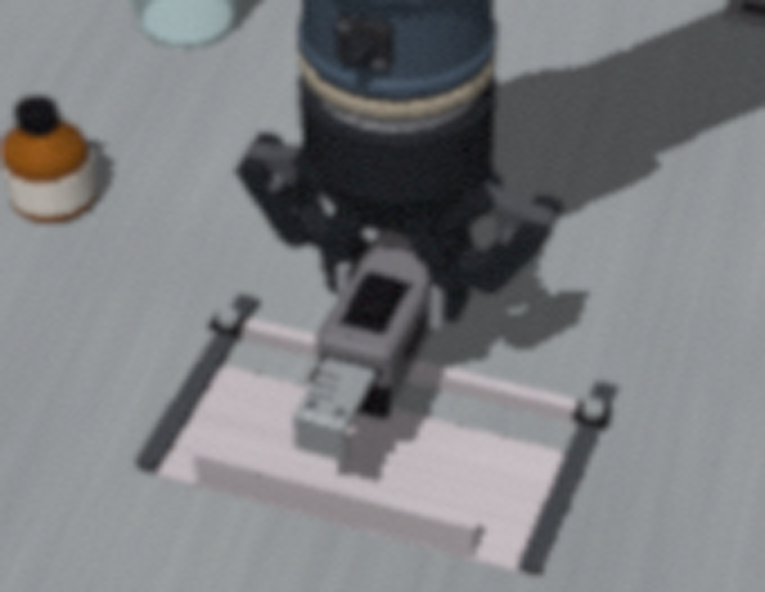

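View pics/w1t.png

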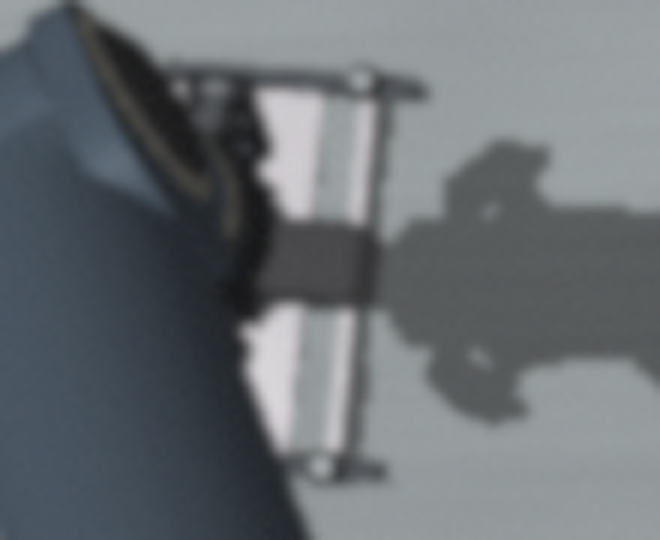

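```bash
python3 - <<'E'
from st import *
s,M=st(); cs=cam(r.grab_frame("side"))
n=np.array([.1037,.9946,0]); x=np.array([.9946,-.1037,0]); o=np.array([.586,.2085,0])
for p,z in(((295,450),.090),((345,458),.090),((300,413),.120),((353,427),.120)):
    uv=(230+p[0]/4.5,190+p[1]/3.7); q=plane(cs,uv,z); print(z,q.round(4),"tray y",((q-o)@n).round(4),"x",((q-o)@x).round(4))
print("TCP tray y",(s["tool_pos"]-o)@n,"x",(s["tool_pos"]-o)@x)
E
```

```text
t 12.3 pos [0.5767 0.1319 0.0741] F [-0.02 -1.75 -6.78] Mo [-0.05  0.03  0.07] w 0.0334
x head -6.09 ydir [-3.0e-04 -1.4e-03 -1.0e+00] j [ 0.03  0.52 -0.43  1.84  0.28  0.84 -0.65]
0.09 [0.5962 0.2225 0.09  ] tray y 0.015 x 0.0087
0.09 [0.5752 0.2221 0.09  ] tray y 0.0124 x -0.0121
0.12 [0.5939 0.2199 0.12  ] tray y 0.0122 x 0.0067
0.12 [0.5713 0.2225 0.12  ] tray y 0.0124 x -0.0161
TCP tray y -0.07717507494377653 x -0.0012744468103922202
```

The hook's inner face is measured at tray y about +9.5 mm, matching the grasp estimate, and it is near mid-wall. I'll lower until the hook overlaps the wall with the underside still above the fence.

Call:
jog_arm:
  hand: [-1,-1,-1,-1,-1,-1,-1]
  travel:
    - [0,0.4,0]
    - [0,0.6,0]
    - [0,0.6,0]
    - [0,0.5,0]
    - [0,0.3,0]
    - [0,0.15,0]
    - [0,0,0]
  dr:
    - [0,0,0]
    - [0,0,0]
    - [0,0,0]
    - [0,0,0]
    - [0,0,0]
    - [0,0,0]
    - [0,0,0]

```text
time_s: 13.05
tool_pos: [0.5764, 0.1339, 0.0099]
tcp_rot: [-0.706, 0.706, -0.037, 0.036]
ft_force: [-0.5, -0.7, -6.0]
gripper_width: 0.033
```

```bash
python3 - <<'E'
from st import *
s,M=st()
f=r.grab_frame("side"); cs=cam(f); im=f["image"]
cv2.imwrite("pics/w2.png",cv2.resize(im[230:350,240:380],None,fx=5,fy=5,interpolation=cv2.INTER_CUBIC))
E
```

```text
t 13.05 pos [0.5764 0.1339 0.0099] F [-0.45 -0.7  -5.98] Mo [-0.02 -0.01  0.  ] w 0.033
x head -5.96 ydir [-9.e-04 -2.e-04 -1.e+00] j [-0.01  0.6  -0.4   1.88  0.34  0.72 -0.7 ]
```

View pics/w2.png

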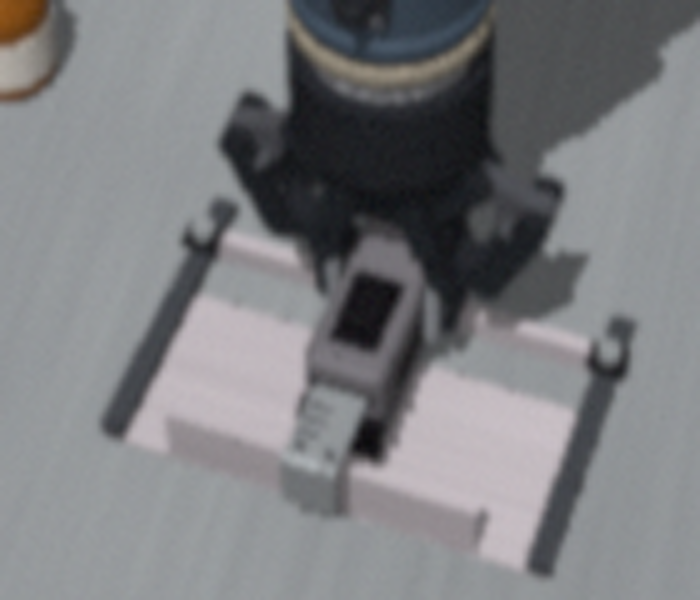

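The hook at crop (312,485) hangs outside the wall, in front of its outer face. Drawing back slowly to find contact.

Call:
jog_arm:
  hand: [-1,-1,-1,-1,-1,-1,-1,-1,-1,-1,-1,-1]
  travel:
    - [0,0,-0.1]
    - [0,0,-0.1]
    - [0,0,-0.06]
    - [0,0,-0.04]
    - [0,0,-0.04]
    - [0,0,-0.04]
    - [0,0,-0.04]
    - [0,0,-0.04]
    - [0,0,-0.04]
    - [0,0,-0.04]
    - [0,0,-0.04]
    - [0,0,0]
  dr:
    - [0,0,0]
    - [0,0,0]
    - [0,0,0]
    - [0,0,0]
    - [0,0,0]
    - [0,0,0]
    - [0,0,0]
    - [0,0,0]
    - [0,0,0]
    - [0,0,0]
    - [0,0,0]
    - [0,0,0]

```text
time_s: 14.3
tool_pos: [0.5753, 0.1202, 0.0106]
tcp_rot: [0.707, -0.706, 0.036, -0.037]
ft_force: [0.6, 2.6, -7.5]
gripper_width: 0.0336
```

```bash
cat >> st.py <<'E'
N=np.array([.1037,.9946,0]); XX=np.array([.9946,-.1037,0]); O=np.array([.586,.2085,0])
def ty():
    s,M=st(); print("TCP tray y %.4f x %.4f  Fn %.2f"%((s["tool_pos"]-O)@N,(s["tool_pos"]-O)@XX,s["ft_force"]@N))
E
python3 -c "
from st import *
ty()"
```

```text
t 14.3 pos [0.5753 0.1202 0.0106] F [ 0.56  2.61 -7.45] Mo [ 0.44 -0.13  0.04] w 0.0336
x head -5.94 ydir [ 5.e-04  1.e-03 -1.e+00] j [ 0.02  0.6  -0.4   1.89  0.34  0.72 -0.68]
TCP tray y -0.0890 x -0.0015  Fn 2.66
```

Contact: Fn is about 2.7 N, at the expected position. Drawing out about 80 mm.

Call:
jog_arm:
  hand: [-1,-1,-1,-1,-1,-1,-1,-1,-1,-1,-1,-1,-1,-1,-1,-1,-1,-1]
  travel:
    - [0,0,-0.1]
    - [0,0,-0.2]
    - [0,0,-0.2]
    - [0,0,-0.2]
    - [0,0,-0.2]
    - [0,0,-0.2]
    - [0,0,-0.2]
    - [0,0,-0.2]
    - [0,0,-0.2]
    - [0,0,-0.2]
    - [0,0,-0.2]
    - [0,0,-0.2]
    - [0,0,-0.2]
    - [0,0,-0.2]
    - [0,0,-0.2]
    - [0,0,-0.15]
    - [0,0,-0.1]
    - [0,0,0]
  dr:
    - [0,0,0]
    - [0,0,0]
    - [0,0,0]
    - [0,0,0]
    - [0,0,0]
    - [0,0,0]
    - [0,0,0]
    - [0,0,0]
    - [0,0,0]
    - [0,0,0]
    - [0,0,0]
    - [0,0,0]
    - [0,0,0]
    - [0,0,0]
    - [0,0,0]
    - [0,0,0]
    - [0,0,0]
    - [0,0,0]

```text
time_s: 16.1
tool_pos: [0.5672, 0.0404, 0.0106]
tcp_rot: [-0.706, 0.706, -0.037, 0.037]
ft_force: [-0.3, 2.7, -4.9]
gripper_width: 0.0332
```

```bash
python3 - <<'E'
from st import *
ty()
f=r.grab_frame("side"); cs=cam(f); im=f["image"]
cv2.imwrite("pics/w3.png",cv2.resize(im[210:350,240:400],None,fx=4.8,fy=4.2,interpolation=cv2.INTER_CUBIC))
f=r.grab_frame("top");cv2.imwrite("pics/w3t.png",cv2.resize(f["image"][170:260,180:290],None,fx=6,fy=6,interpolation=cv2.INTER_CUBIC))
E
```

```text
t 16.1 pos [0.5672 0.0404 0.0106] F [-0.28  2.75 -4.93] Mo [0.69 0.19 0.25] w 0.0332
x head -6.02 ydir [ 4.e-04 -3.e-04 -1.e+00] j [ 0.16  0.58 -0.4   1.93  0.34  0.7  -0.55]
TCP tray y -0.1691 x -0.0012  Fn 2.70
```

View pics/w3.png

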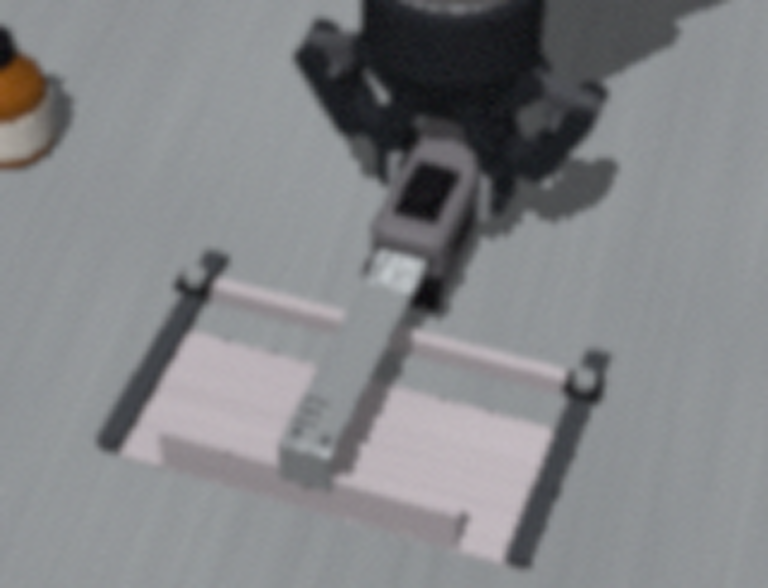

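View pics/w3t.png

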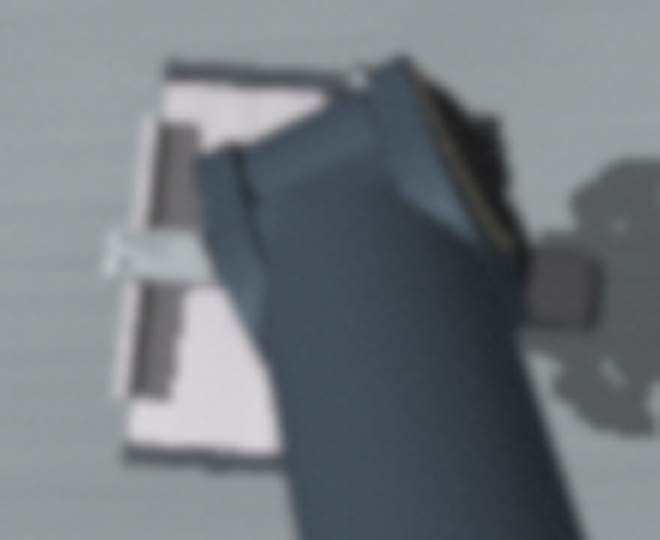

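The hook is caught on the wall at crop (305,470), the blade is drawn out and the nose is beyond the fence. Lowering towards the bench.

Call:
jog_arm:
  hand: [-1,-1,-1,-1,-1,-1,-1]
  travel:
    - [0,0.1,0]
    - [0,0.15,0]
    - [0,0.15,0]
    - [0,0.15,0]
    - [0,0.1,0]
    - [0,0.05,0]
    - [0,0,0]
  dr:
    - [0,0,0]
    - [0,0,0]
    - [0,0,0]
    - [0,0,0]
    - [0,0,0]
    - [0,0,0]
    - [0,0,0]

```text
time_s: 16.9
tool_pos: [0.5669, 0.0411, -0.0072]
tcp_rot: [-0.706, 0.706, -0.037, 0.037]
ft_force: [0.1, 2.7, -4.6]
gripper_width: 0.033
```

```bash
python3 -c "
from st import *
ty()"
```

```text
t 16.9 pos [ 0.5669  0.0411 -0.0072] F [ 0.07  2.7  -4.57] Mo [ 0.77 -0.11  0.03] w 0.033
x head -5.97 ydir [-2.e-04 -1.e-04 -1.e+00] j [ 0.14  0.6  -0.38  1.94  0.35  0.66 -0.56]
TCP tray y -0.1685 x -0.0016  Fn 2.70
```

Call:
jog_arm:
  hand: [-1,-1,-1,-1,-1,-1]
  travel:
    - [0,0.04,0]
    - [0,0.03,0.04]
    - [0,0,0.04]
    - [0,0,0.04]
    - [0,0,0.02]
    - [0,0,0]
  dr:
    - [0,0,0]
    - [0,0,0]
    - [0,0,0]
    - [0,0,0]
    - [0,0,0]
    - [0,0,0]

```text
time_s: 17.5
tool_pos: [0.5675, 0.0447, -0.0086]
tcp_rot: [0.706, -0.706, 0.037, -0.037]
ft_force: [1.3, 2.7, -5.6]
gripper_width: 0.0334
```

```bash
python3 -c "
from st import *
ty()"
```

```text
t 17.5 pos [ 0.5675  0.0447 -0.0086] F [ 1.32  2.67 -5.59] Mo [ 0.77 -0.09  0.04] w 0.0334
x head -5.97 ydir [ 3.e-04  0.e+00 -1.e+00] j [ 0.14  0.6  -0.38  1.94  0.35  0.66 -0.57]
TCP tray y -0.1649 x -0.0014  Fn 2.80
```

Call:
jog_arm:
  hand: [-1,-1,-1,-1,-1]
  travel:
    - [0,0,0.02]
    - [0,0,0.02]
    - [0,0,0.02]
    - [0,0,0.02]
    - [0,0,0]
  dr:
    - [0,0,0]
    - [0,0,0]
    - [0,0,0]
    - [0,0,0]
    - [0,0,0]

```text
time_s: 18.0
tool_pos: [0.5676, 0.0467, -0.0087]
tcp_rot: [0.706, -0.706, 0.037, -0.037]
ft_force: [0.0, 4.1, -5.2]
gripper_width: 0.0335
```

Call:
jog_arm:
  hand: [-1,-1,-1,-1,-1]
  travel:
    - [0,0,0.02]
    - [0,0,0.02]
    - [0,0,0.02]
    - [0,0,0]
    - [0,0,0]
  dr:
    - [0,0,0]
    - [0,0,0]
    - [0,0,0]
    - [0,0,0]
    - [0,0,0]

```text
time_s: 18.5
tool_pos: [0.5677, 0.0474, -0.0087]
tcp_rot: [-0.706, 0.706, -0.037, 0.037]
ft_force: [-0.2, 0.3, -3.1]
gripper_width: 0.0333
```

Call:
jog_arm:
  hand: [-1,-1,-1]
  travel:
    - [0,0,0.02]
    - [0,0,0]
    - [0,0,0]
  dr:
    - [0,0,0]
    - [0,0,0]
    - [0,0,0]

```text
time_s: 18.8
tool_pos: [0.5677, 0.0474, -0.0087]
tcp_rot: [-0.706, 0.707, -0.037, 0.037]
ft_force: [0.1, -1.8, -2.9]
gripper_width: 0.0332
```

```bash
python3 -c "
from st import *
ty()"
```

```text
t 18.8 pos [ 0.5677  0.0474 -0.0087] F [ 0.1  -1.83 -2.91] Mo [-0.3   0.05  0.12] w 0.0332
x head -6.0 ydir [-4.0e-04 -1.4e-03 -1.0e+00] j [ 0.13  0.61 -0.38  1.94  0.35  0.66 -0.58]
TCP tray y -0.1621 x -0.0015  Fn -1.81
```

Hard stop with the reaction reversing, at tray y about −103.5 mm, which agrees with the visual fence estimate (−105 mm). Now I'll settle the sole onto the bench.

Call:
jog_arm:
  hand: [-1,-1,-1,-1,-1]
  travel:
    - [0,0.02,0]
    - [0,0.02,0]
    - [0,0.02,0]
    - [0,0.02,0]
    - [0,0,0]
  dr:
    - [0,0,0]
    - [0,0,0]
    - [0,0,0]
    - [0,0,0]
    - [0,0,0]

```text
time_s: 19.3
tool_pos: [0.5678, 0.0474, -0.0102]
tcp_rot: [-0.706, 0.707, -0.037, 0.037]
ft_force: [-1.3, -4.9, 2.8]
gripper_width: 0.0334
```

```bash
python3 -c "
from st import *
ty()"
```

```text
t 19.3 pos [ 0.5678  0.0474 -0.0102] F [-1.32 -4.91  2.82] Mo [-0.89  0.34  0.12] w 0.0334
x head -6.0 ydir [-2.0e-04 -1.7e-03 -1.0e+00] j [ 0.13  0.61 -0.38  1.94  0.36  0.66 -0.58]
TCP tray y -0.1621 x -0.0014  Fn -5.02
```

It stands on the bench (TCP z equals the grasp height) with the nose pressed at about 5–8 N. I'll hold briefly and then release.

Call:
jog_arm:
  hand: [-1,-1,-1,0.3,0.3,0.3,0.3,0.3,0.3]
  travel:
    - [0,0,0]
    - [0,0,0]
    - [0,0,0]
    - [0,0,0]
    - [0,0,0]
    - [0,0,0]
    - [0,0,0]
    - [0,0,0]
    - [0,0,0]
  dr:
    - [0,0,0]
    - [0,0,0]
    - [0,0,0]
    - [0,0,0]
    - [0,0,0]
    - [0,0,0]
    - [0,0,0]
    - [0,0,0]
    - [0,0,0]

```text
time_s: 20.2
tool_pos: [0.5678, 0.0487, -0.0107]
tcp_rot: [0.706, -0.706, 0.037, -0.037]
ft_force: [-0.3, -0.2, 0.7]
gripper_width: 0.0555
```

```bash
python3 - <<'E'
from st import *
ty()
f=r.grab_frame("side"); cs=cam(f); im=f["image"]
cv2.imwrite("pics/w4.png",cv2.resize(im[210:350,240:400],None,fx=4.8,fy=4.2,interpolation=cv2.INTER_CUBIC))
E
```

```text
t 20.2 pos [ 0.5678  0.0487 -0.0107] F [-0.32 -0.17  0.71] Mo [-0.07  0.   -0.  ] w 0.0555
x head -5.97 ydir [ 2.e-04  2.e-04 -1.e+00] j [ 0.13  0.61 -0.38  1.94  0.36  0.66 -0.58]
TCP tray y -0.1608 x -0.0015  Fn -0.20
```

View pics/w4.png

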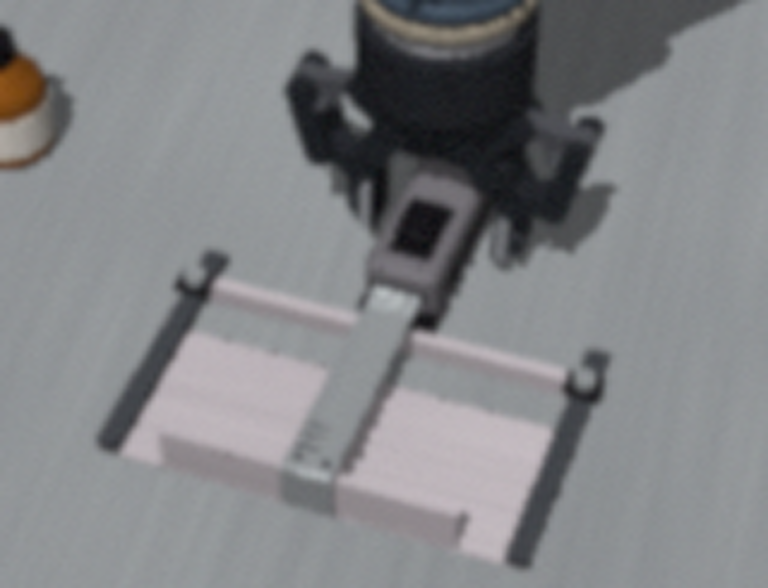

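The rule stands seated, with the hook over the wall at crop (310,490) and the nose at the fence at (425,320). I'll retreat upwards, close, and go over the button.

Call:
jog_arm:
  hand: [0.3,0.3,0.3,0.3,0.3,-1,-1,-1,-1,-1,-1,-1]
  travel:
    - [0,-0.3,0]
    - [0,-0.8,0]
    - [0,-1,0]
    - [0,-1,0]
    - [0,-0.7,0]
    - [0,0,0.5]
    - [0,0,0.47]
    - [0,0,0]
    - [0,0,0]
    - [0,0,0]
    - [0,0,0]
    - [0,0,0]
  dr:
    - [0,0,0]
    - [0,0,0]
    - [0,0,0]
    - [0,0,0]
    - [0,0,0]
    - [0,0,0]
    - [0,0,0]
    - [0,0,0]
    - [0,0,0]
    - [0,0,0]
    - [0,0,0]
    - [0,0,0]

```text
time_s: 21.45
tool_pos: [0.5702, 0.0722, 0.084]
tcp_rot: [-0.706, 0.706, -0.037, 0.037]
ft_force: [0.1, 0.5, -1.4]
gripper_width: 0.0005
```

```bash
python3 - <<'E'
from st import *
ty()
f=r.grab_frame("side"); cs=cam(f); im=f["image"]
s=r.read_state(); tip=s["tool_pos"]+[0,0,.021]; print("tip pred",((proj(cs,tip)-[240,210])*[4.8,4.2]).round(0))
b=O+N*(-.1621+.0256)+XX*-.0015; b[2]=.061; print("btn pred",((proj(cs,b)-[240,210])*[4.8,4.2]).round(0))
cv2.imwrite("pics/w5.png",cv2.resize(im[210:350,240:400],None,fx=4.8,fy=4.2,interpolation=cv2.INTER_CUBIC))
E
```

```text
t 21.45 pos [0.5702 0.0722 0.084 ] F [ 0.08  0.54 -1.41] Mo [ 0.02 -0.01 -0.03] w 0.0005
x head -6.0 ydir [-5.e-04 -3.e-04 -1.e+00] j [ 0.14  0.48 -0.45  1.87  0.27  0.84 -0.55]
TCP tray y -0.1372 x -0.0016  Fn 0.54
tip pred [[422. 155.]]
btn pred [[420. 213.]]
```

View pics/w5.png

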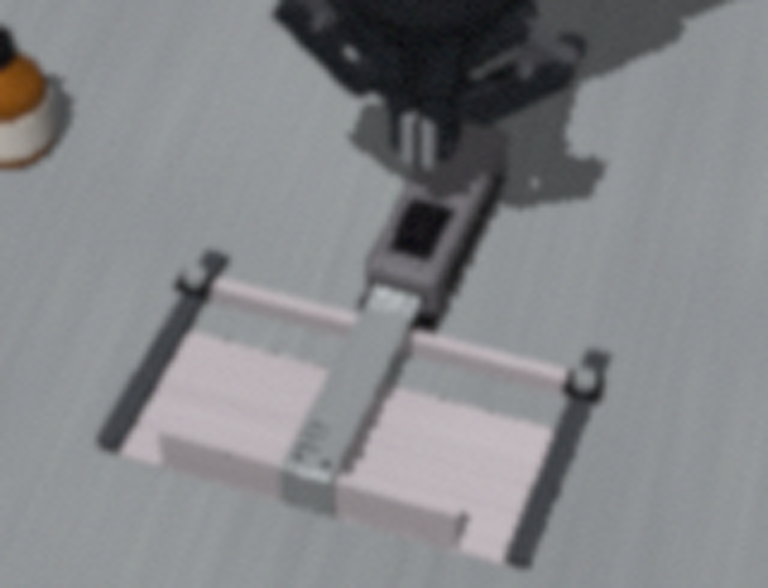

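The rule is unmoved, and the shut fingertips at (420,165) line up with the button at (421,226). Going down onto it.

Call:
jog_arm:
  hand: [-1,-1,-1,-1,-1,-1]
  travel:
    - [0,0.4,0]
    - [0,0.5,0]
    - [0,0.4,0]
    - [0,0.2,0]
    - [0,0.1,0]
    - [0,0,0]
  dr:
    - [0,0,0]
    - [0,0,0]
    - [0,0,0]
    - [0,0,0]
    - [0,0,0]
    - [0,0,0]

```text
time_s: 22.1
tool_pos: [0.5701, 0.0727, 0.0438]
tcp_rot: [-0.706, 0.706, -0.037, 0.037]
ft_force: [-0.3, -0.3, 0.3]
gripper_width: 0.0004
```

```bash
python3 - <<'E'
from st import *
ty()
im=r.grab_frame("side")["image"]
cv2.imwrite("pics/w6.png",cv2.resize(im[210:350,240:400],None,fx=4.8,fy=4.2,interpolation=cv2.INTER_CUBIC))
E
```

```text
t 22.1 pos [0.5701 0.0727 0.0438] F [-0.25 -0.25  0.3 ] Mo [-0.02  0.04  0.04] w 0.0004
x head -5.96 ydir [-7.e-04 -0.e+00 -1.e+00] j [ 0.12  0.54 -0.42  1.9   0.31  0.77 -0.58]
TCP tray y -0.1367 x -0.0017  Fn -0.28
```

View pics/w6.png

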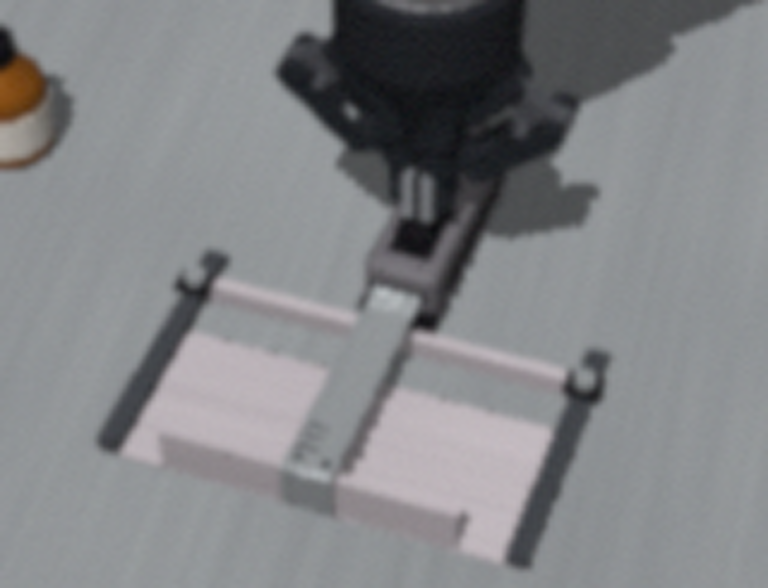

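The tips are at (417,218), just above the middle of the button. Pressing gently.

Call:
jog_arm:
  hand: [-1,-1,-1,-1,-1,-1,-1,-1,-1]
  travel:
    - [0,0.05,0]
    - [0,0.05,0]
    - [0,0.05,0]
    - [0,0.05,0]
    - [0,0.05,0]
    - [0,0.05,0]
    - [0,0.05,0]
    - [0,0,0]
    - [0,0,0]
  dr:
    - [0,0,0]
    - [0,0,0]
    - [0,0,0]
    - [0,0,0]
    - [0,0,0]
    - [0,0,0]
    - [0,0,0]
    - [0,0,0]
    - [0,0,0]

```text
time_s: 23.05
tool_pos: [0.5704, 0.0727, 0.0358]
tcp_rot: [-0.706, 0.706, -0.037, 0.037]
ft_force: [-1.2, 0.5, 3.6]
gripper_width: -0.0003
```

Call:
jog_arm:
  hand: [-1,-1,-1,-1,-1]
  travel:
    - [0,0.04,0]
    - [0,0.04,0]
    - [0,0.04,0]
    - [0,0,0]
    - [0,0,0]
  dr:
    - [0,0,0]
    - [0,0,0]
    - [0,0,0]
    - [0,0,0]
    - [0,0,0]

```text
time_s: 23.55
tool_pos: [0.5704, 0.0727, 0.0325]
tcp_rot: [0.706, -0.706, 0.037, -0.037]
ft_force: [-0.2, 0.3, 3.8]
gripper_width: 0.0002
```

Call:
jog_arm:
  hand: [-1,-1,-1,-1,-1]
  travel:
    - [0,0.04,0]
    - [0,0.04,0]
    - [0,0.02,0]
    - [0,0,0]
    - [0,0,0]
  dr:
    - [0,0,0]
    - [0,0,0]
    - [0,0,0]
    - [0,0,0]
    - [0,0,0]

```text
time_s: 24.05
tool_pos: [0.5704, 0.0727, 0.03]
tcp_rot: [0.706, -0.706, 0.037, -0.037]
ft_force: [-0.4, 1.0, 4.3]
gripper_width: 0.0002
```

Call:
jog_arm:
  hand: [-1,-1,-1,-1,-1]
  travel:
    - [0,0.04,0]
    - [0,0.04,0]
    - [0,0.02,0]
    - [0,0,0]
    - [0,0,0]
  dr:
    - [0,0,0]
    - [0,0,0]
    - [0,0,0]
    - [0,0,0]
    - [0,0,0]

```text
time_s: 24.55
tool_pos: [0.5708, 0.073, 0.0293]
tcp_rot: [-0.706, 0.706, -0.036, 0.037]
ft_force: [-4.4, 0.8, 16.2]
gripper_width: 0.0002
```

```bash
python3 - <<'E'
from st import *
ty()
im=r.grab_frame("side")["image"]
cv2.imwrite("pics/w7.png",cv2.resize(im[230:320,280:380],None,fx=7,fy=6,interpolation=cv2.INTER_CUBIC))
E
```

```text
t 24.55 pos [0.5708 0.073  0.0293] F [-4.4   0.8  16.17] Mo [-0.02  0.91 -0.04] w 0.0002
x head -5.96 ydir [ 1.2e-03 -4.0e-04 -1.0e+00] j [ 0.11  0.56 -0.41  1.91  0.32  0.74 -0.59]
TCP tray y -0.1363 x -0.0011  Fn 0.33
```

View pics/w7.png

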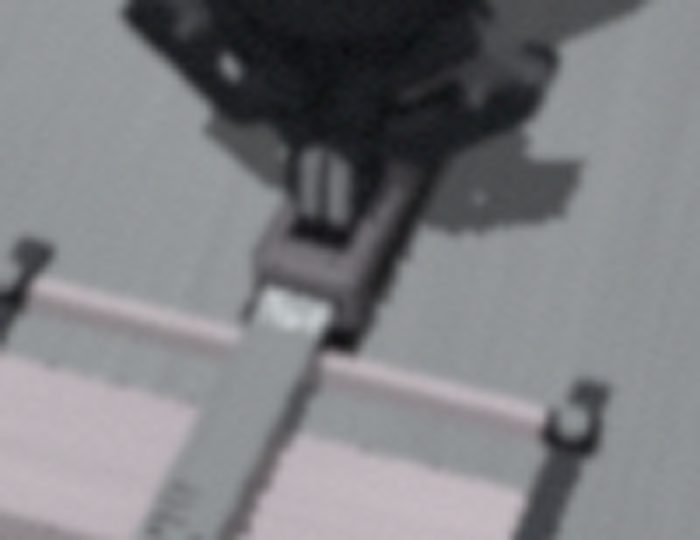

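The force jumped to 16 N after about 7 mm of button travel (z 0.036 to 0.029), so the button is fully down. Backing off straight up and checking.

Call:
jog_arm:
  hand: [-1,-1,-1,-1,-1,-1,-1,-1,-1,-1,-1,-1]
  travel:
    - [0,-0.05,0]
    - [0,-0.1,0]
    - [0,-0.3,0]
    - [0,-0.8,0]
    - [0,-1,0]
    - [0,-1,0]
    - [0,-1,-1]
    - [0,0,-1]
    - [0,0,-1]
    - [0,0,-1]
    - [0,0,-1]
    - [0,0,0]
  dr:
    - [0,0,0]
    - [0,0,0]
    - [0,0,0]
    - [0,0,0]
    - [0,0,0]
    - [0,0,0]
    - [0,0,0]
    - [0,0,0]
    - [0,0,0]
    - [0,0,0]
    - [0,0,0]
    - [0,0,0]

```text
time_s: 25.8
tool_pos: [0.5565, -0.0565, 0.1334]
tcp_rot: [-0.705, 0.707, -0.04, 0.039]
ft_force: [-0.9, -0.8, 0.4]
gripper_width: 0.0002
```

```bash
python3 - <<'E'
from st import *
ty()
f=r.grab_frame("side");im=f["image"]
cv2.imwrite("pics/w8.png",cv2.resize(im[210:350,240:400],None,fx=4.8,fy=4.2,interpolation=cv2.INTER_CUBIC))
f=r.grab_frame("top");cv2.imwrite("pics/w8t.png",cv2.resize(f["image"][170:260,180:290],None,fx=6,fy=6,interpolation=cv2.INTER_CUBIC))
E
```

```text
t 25.8 pos [ 0.5565 -0.0565  0.1334] F [-0.91 -0.79  0.38] Mo [-0.01 -0.03  0.01] w 0.0002
x head -6.36 ydir [-0.0012 -0.0024 -1.    ] j [ 0.37  0.4  -0.44  1.87  0.21  0.92 -0.28]
TCP tray y -0.2667 x -0.0018  Fn -0.88
```

View pics/w8.png

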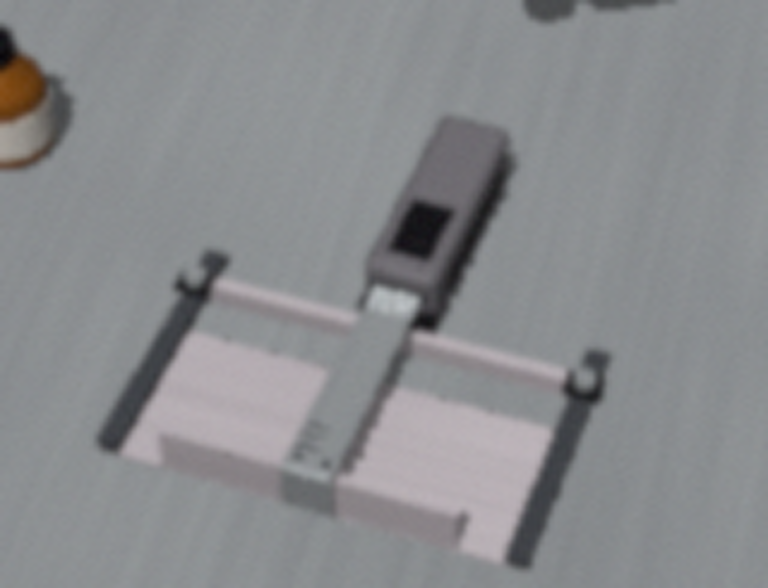

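View pics/w8t.png

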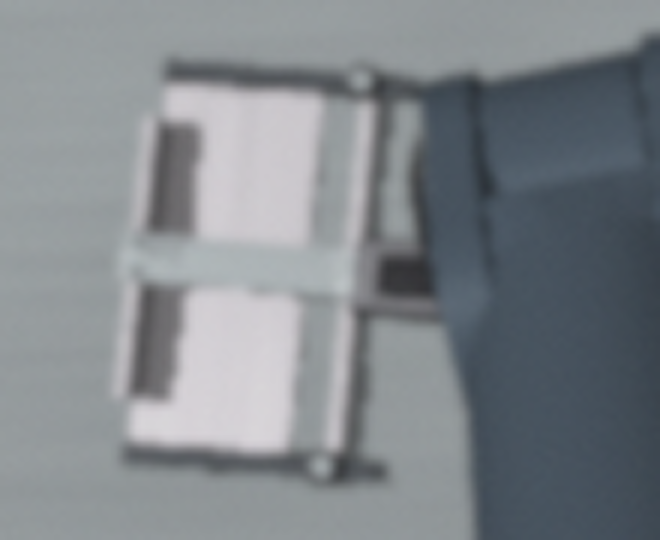

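The button is flat, the nose is at the fence, and the hook is on the wall. The rule is square and unchanged since release. Handing in.

```bash
python3 -c "
from cell import r
print(r.hand_in())"
```

```text
the job is handed in; nothing more can be done
None
```

I measured the tray with the large grey rule and left it locked, hooked over the tall wall and standing against the fence. I handed in at about 26 s, and no verdict was reported.

**How it went:**
- **Hook and draw:** The hook caught with about 2.7 N. I drew the blade out about 82 mm, square to the tray to within about 0.1° by the tool heading, and lowered the rule just outside the fence.
- **Nose:** It met the fence at about tray y −103.5 mm by feel; the camera estimate was −105 mm. I set the rule on the bench while it pressed at roughly 5–8 N, then let go.
- **Lock:** The button went down about 7 mm at 4–6 N, then stopped hard at 16 N.

**Last checks:** The final pictures show the hook on the wall's outer face and the nose at the fence. The rule is upright and square, and its position did not change after I let go. I never went near the bottle, beaker or box.

**What failed or disagreed:**
- **First grasp:** It missed. The fingers shut on top of the rule's body with 38 N, just under the 40 N limit, and the rule did not move. The real fingertips sit about 32 mm higher than the reported TCP and stated tip distance imply. I corrected for that from the pictures and the contact height.
- **Button height:** The two views put the button near z 50 mm, against 61 mm in the text. I put this down to the small, blurred button patch in the images.
- **Not measured:** I could not check the contact force at the nose after letting go; I only have the press before release and the pictures.

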